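Put turned pieces in their matching holders

ROBOT

A 7-joint arm with a two-finger parallel gripper is mounted at the origin on the work surface. World frame = base frame: x ahead of the robot, y to its left, z up, the work surface at z = 0. Lengths are in m, angles in rad, forces in N, time in s.
With the tool pointing down it reaches from about 0.4 to 0.85 m from the base axis. Payload 6.9 kg.
Tool frame: the origin (TCP) lies at the very end of the fingers, on their centre line; the grasp point (between the pads) lies 19 mm behind it (r.grip_depth is the z of the grasp point in the tool frame, in m); z points along the fingers, y is the line along which they close (so a half turn about z gives the same grasp; the last joint's range is limited). The gripper opens to 85 mm and grips with 20 to 120 N. Pads are 22 mm wide; open, the fingers measure 114 mm over their backs; the gripper's body (76 mm by 85 mm) begins 54 mm behind the grasp point. The pads swing forward as they close: fully open they stand 13 mm farther back than shut.
Start: joints at [-1, 0.507, -0.238, 1.5, 0.126, 1.149, -0.155], TCP at [0.28, 0.559, 0.231] pointing down, gripper open.
Joint ranges: [-3.08, 3.08], [-0.24, 2.05], [-1.43, 1.35], [0, 2.5], [-1.52, 4.66], [0.17, 1.96], [-2.89, 2.89]. Speed limits (rad/s): [2.39, 2.39, 3.14, 3.14, 3.14, 3.14, 3.14].

INTERFACE

Orientations are given as a unit quaternion [x, y, z, w].
In Python, from bench import r, grab_frame, get_calibration gives the robot as it stands.
- The arm moves only by the tool arm_command, never from a script. Its argument "plan" is a list of rows, each an object of numbers: "dx", "dy", "dz": the shift along the tool's x, y, z in mm; "wx", "wy", "wz": the turn, a rotation vector about the tool's x, y, z in degrees. In form: [{"dx": .., "dy": .., "dz": .., "wx": .., "wy": .., "wz": ..}, ...]. A call has 1 to 12 rows; each row shifts and turns the commanded pose from where the row before left it, along the tool's axes as they then stand; what a row does not reach is not made up. A row lasts 1/12 s, in which the tool goes at most 41.7 mm and 7.16 degrees, less where a joint would pass 70% of its speed; a pose out of reach is approached as far as the arm can. A call with a gripper value outside its range is refused whole. "gripper" is the opening, from 0 (shut) to 1 (fully open), set as the call begins (left out, the last holds). The fingers move at their own pace and stop on an object; "force" is the grip in N (left out, the last holds). Time passes only in rows, so rows that do not move let the fingers close. It gives the time, the measured TCP pose, the force, the opening and the grip force at its end, in the units of the state.
- r.observe(): the state, without advancing time (a new reading comes with each control period).
- grab_frame(name): name is "scene" or "top"; returns the picture (480x640x3 uint8, red, green, blue); there is no depth.
- get_calibration(name): a dict with "camera_matrix" (3x3 intrinsics, pixels), "distortion" ([k1, k2, p1, p2, k3] as OpenCV has them; the pictures are not rectified), "camera_from_world" (4x4, takes a point from world to camera coordinates). Camera axes: x right, y down, z forward; pixel columns grow to the right and rows downward; lengths in m; the calibration is good to about 2 mm. A picture is of the moment at which its call begins. get_calibration takes no time and is no camera call.
- r.job_done(): hands the job in; it is judged then, once.
The state is a dict: "time": time; "joint_pos": joint angles; "joint_vel": joint speeds; "effort": joint torques, N m; "tcp_pos": TCP position; "tool_rot": TCP orientation; "force": force on the tool from outside, world axes, zero at the start; "ft_torque": the same for the moment, N m; "gripper_width": finger opening in m; "gripper_force": force on a finger pad.
Only numpy, scipy, OpenCV 4.12 (cv2) and the standard library are available. Lean on these libraries where they do the work, as an engineer would, in place of code of your own. Each camera call takes 0.05 s, during which the arm holds its last target. There are 200 camera calls.

TASK

Put the four turned pieces on the bench away in the holders made for them: stand the candlestick upright in the wide round recess and the finial upright in the small round recess, slip the napkin ring over the peg so that it lies flat on the base, and lay the spindle flat in the long trough. Each must sit fully down on the floor of its holder; do not tip over the oil jar.

Things in the scene. Friction and masses are not known exactly. Their poses are not given: they have to be found in the camera images.
- candlestick_center (a point): Turned candlestick of pale wood, loose, standing upright: round foot 64 mm across (9 mm thick at the edge, sloping in above), then a straight round stem 30 mm across from 21 mm above its underside to its top at 80 mm, a small brass disc in the top. Point: on its axis, half-way up (40 mm above its underside). z up along the axis; yaw has no meaning. About 70 g (varies).
- finial_center (a point): Turned newel finial of pale wood, loose, standing upright: round foot 38 mm across and 12 mm thick, then a straight round body 28 mm across from 18 to 48 mm above its underside, topped by a small ball 24 mm across; 74 mm high. Point: on its axis, half-way up (37 mm above its underside). z up along the axis. About 40 g (varies).
- napkin_ring_center (a point): Turned napkin ring of pale wood, loose, lying flat: 58 mm outside, 38 mm hole, 26 mm high. Point: in the middle of the hole, half-way up (13 mm above its underside). z up along the hole. About 30 g (varies).
- spindle_center (a point): Short turned stair-rail spindle of pale wood, loose, lying on its side: 110 mm long, a 26 mm square block 44 mm long in its middle and round turned ends at most 25 mm across. Point: its centre, 13 mm above its underside. y: along its length. About 50 g (varies).
- wide_holder: Fixed, does not move. Origin: centre of its underside, on the table; z up. Square plywood block 100 x 100 mm, 20 mm high, with a cork-lined round recess 80 mm across, 10 mm deep (its floor 10 mm above the table) in the middle of its top: for the candlestick's foot.
- small_holder: Fixed, does not move. Origin: centre of its underside, on the table; z up. Square plywood block 72 x 72 mm, 20 mm high, with a cork-lined round recess 54 mm across, 10 mm deep (floor 10 mm above the table) in the middle of its top: for the finial's foot.
- trough: Fixed, does not move. Origin: centre of its underside, on the table; z up. Oblong plywood block 62 x 150 mm, 20 mm high, long along its y, with a cork-lined rectangular recess 42 x 128 mm, 10 mm deep (floor 10 mm above the table): for the spindle lying in it.
- peg_stand: Fixed, does not move. Origin: centre of its underside, on the table; z up. Round plywood base 84 mm across and 10 mm thick with an upright peg 20 mm across in its centre, its rounded top 55 mm above the table: for the napkin ring, over the peg and flat on the base.
- oil_jar_center (a point): Small amber glass jar of finishing oil, closed, 48 mm across and 85 mm high, loose, standing between the other things. Point: on its axis, half-way up. Not part of the job; do not tip it over. The other clutter around the holders (a cork sanding block, a round wax tin, at most 50 mm across) is under 30 mm high and at least 100 mm from the centre of every piece and holder; everything taller than the jar stands at the edges of the table.
Not all that is in view belongs to the job. Leave any black or turquoise look-alike of the part that bears napkin_ring_center alone.

How it is judged:
By the outcome, as a careful person would: the job done as asked, in the order asked, and still so for the second after the job is handed in, with the robot touching nothing.
It also fails if it takes over 125 s, if anything falls off the work surface, if the arm or the gripper's body presses on something with over 40 N, if the wrist force passes 120 N, or if a joint passes its speed limit or range.

## Working session

There is one attempt and no reset: what is moved stays moved. The work goes in short steps, Python scripts to look and compute and a tool call to move; the robot and the scene stay as the last step left them, time stands still between calls to the robot, and variables do not carry over. Pictures are saved under pics/ and viewed, at most 14 in all, crops included, and the job is handed in when it is done.

Besides the shell and the picture viewer there is one more tool, called after ">>>" as name(argument=value, ...) on one line, values as JSON. arm_command: Moves the arm, as the interface text tells. Its arguments: {"type":"object","properties":{"plan":{"type":"array","items":{"type":"object","properties":{"dx":{"type":"number"},"dy":{"type":"number"},"dz":{"type":"number"},"wx":{"type":"number"},"wy":{"type":"number"},"wz":{"type":"number"}}}},"gripper":{"type":"number"},"force":{"type":"number"}},"required":["plan"]}

```bash
mkdir -p pics; ls
python3 - <<'E'
from bench import r, grab_frame, get_calibration
import cv2, numpy as np
for n in ("scene","top"):
    cv2.imwrite(f"pics/{n}0.png", grab_frame(n)[:,:,::-1])
    c=get_calibration(n); T=np.array(c["camera_from_world"]); print(n,c["camera_matrix"],c["distortion"],-T[:3,:3].T@T[:3,3],T[2,:3])
s=r.observe(); print(s["time"],s["tcp_pos"],s["tool_rot"],s["gripper_width"],r.grip_depth)
E
```

```text
pics
scene [[478.69376358   0.         317.76361675]
 [  0.         478.69376358 248.09700072]
 [  0.           0.           1.        ]] [-0.12926809  0.          0.          0.          0.        ] [0.8412165  0.54077735 0.75488808] [-0.34836621 -0.61031309 -0.71144847]
top [[602.84062059   0.         324.59090101]
 [  0.         602.84062059 252.46102668]
 [  0.           0.           1.        ]] [-0.00373362  0.          0.          0.          0.        ] [ 0.39860715 -0.04647923  1.20077054] [ 0.0849776   0.01457603 -0.99627624]
0.1 [0.28001904 0.55827413 0.23051761] [ 2.30316070e-01  9.73115548e-01 -7.78502082e-04 -1.76542863e-04] 0.08522342173014952 -0.0187
```

View pics/scene0.png

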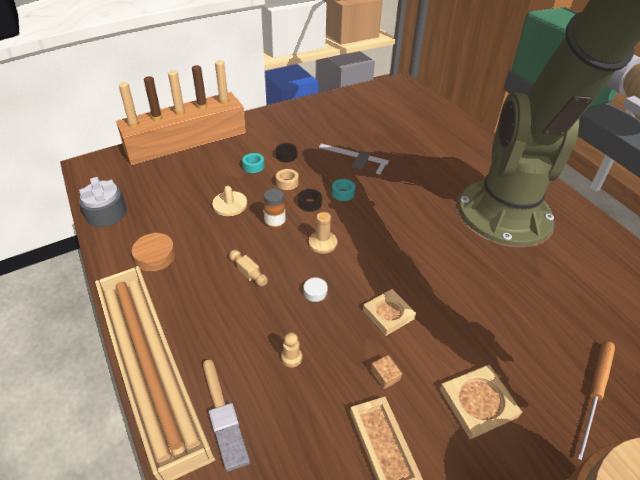

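View pics/top0.png

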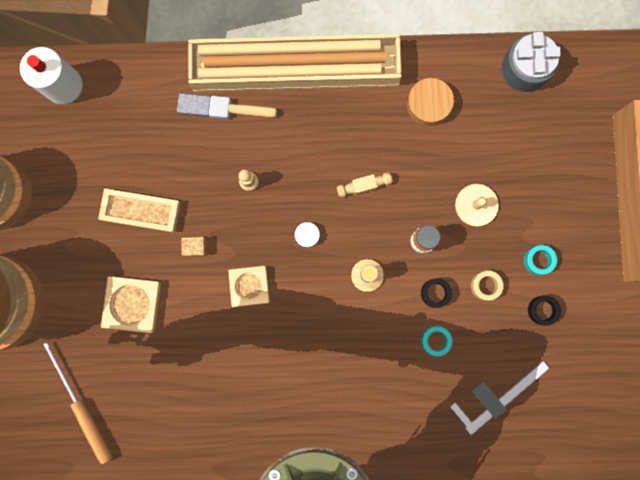

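The scene view shows the pieces in the middle. In the top view: candlestick (368,275), finial (248,180), ring (488,286), spindle (365,184), jar (426,239), peg stand (477,205). Holders: wide (131,304), small (249,286), trough (140,210).

```bash
cat > h.py <<'E'
from bench import r, grab_frame, get_calibration
import cv2, numpy as np
def ray(n,uv,z):
    c=get_calibration(n); T=np.array(c["camera_from_world"]); K=np.array(c["camera_matrix"])
    p=cv2.undistortPoints(np.array(uv,float).reshape(-1,1,2),K,np.array(c["distortion"])).reshape(-1,2)
    d=np.c_[p,np.ones(len(p))]@T[:3,:3]; o=-T[:3,:3].T@T[:3,3]
    return (o+d*((z-o[2])/d[:,2])[:,None])[:,:2]
def proj(n,P):
    c=get_calibration(n); T=np.array(c["camera_from_world"])
    return cv2.projectPoints(np.array(P,float).reshape(-1,1,3),cv2.Rodrigues(T[:3,:3])[0],T[:3,3],np.array(c["camera_matrix"]),np.array(c["distortion"]))[0].reshape(-1,2)
E
python3 - <<'E'
from h import *
im=cv2.imread("pics/top0.png"); hsv=cv2.cvtColor(im,cv2.COLOR_BGR2HSV)
for n,p in dict(ring=(476,286),base=(462,205),block=(155,285),cork=(131,304),table=(300,150),stick=(355,275),brass=(369,273),spin=(365,184)).items(): print(n,hsv[p[1],p[0]])
m=cv2.inRange(hsv,(10,60,150),(28,150,255)); cv2.imwrite("pics/m.png",m)
nl,l,st,ce=cv2.connectedComponentsWithStats(m)
for i in range(1,nl):
    if st[i,4]>60: print(st[i],ce[i].round(1))
a=cv2.resize(im[170:330,90:280],None,fx=4,fy=4,interpolation=cv2.INTER_CUBIC)[:600]
b=cv2.resize(im[165:315,330:530],None,fx=4,fy=4,interpolation=cv2.INTER_CUBIC)
cv2.imwrite("pics/a.png",a); cv2.imwrite("pics/b.png",b)
E
```

```text
ring [ 26  68 255]
base [ 26  57 255]
block [ 27  56 255]
cork [ 17 111 245]
table [ 11 142 153]
stick [ 24  81 254]
brass [ 25 127 254]
spin [ 25  78 254]
[ 89   0  20  16 277] [98.6  7.3]
[  130    34   272    61 10342] [288.1  61.4]
[418  49  85  15 665] [452.3  57.9]
[117  74  69  17 457] [148.7  82.1]
[ 352   77  102   46 2093] [421.7 100.4]
[142  95  36   5  94] [160.6  96.9]
[ 553   99   87  183 4023] [626.5 190.1]
[228 104  48  16 540] [251.5 110.7]
[143 123  59   4 118] [172.4 124.7]
[432 125  99   8 249] [483.4 128.7]
[208 129 102   9 347] [262.9 133.9]
[346 132  32   4  65] [362.5 133.5]
[379 132 181  11 688] [460. 137.]
[ 42 137  36   5  61] [ 58.  138.9]
[164 137 189  12 823] [248.7 142.4]
[ 58 144  56   3  89] [ 86.3 144.9]
[485 144  55   4 122] [512.2 145.4]
[239 148  82   8 284] [282.8 151.4]
[285 157  33   8  85] [300.5 160.8]
[380 157  33   3  69] [395.8 157.8]
[308 161  44   8 130] [330.3 163.7]
[155 163  37   3  67] [174.  163.6]
[238 169  20  22 300] [246.2 179.6]
[279 168  37   6  88] [296.6 170.1]
[390 171  81   5 269] [425.9 172.8]
[314 172  78  25 925] [359.4
[... 695 characters left out ...]
28.  302.2]
[ 100  276   59   57 2291] [128.4 305.6]
[509 279  67  19 642] [535.7 285.9]
[560 290  80  16 522] [596.4 296.6]
[191 296  38   8  97] [213.7 300.3]
[502 301  26   6  84] [516.1 303.8]
[164 306  66  18 349] [186.7 312. ]
[  0 310  17  28  64] [  7.8 325.4]
[  0 339  14  11  62] [  6.1 343.8]
[208 357 110   9 388] [266.8 361.4]
[340 360  58   7 122] [369.6 361.9]
[165 366 194  11 834] [251.9 370.6]
[251 377  78   7 234] [290.2 380. ]
[318 392  34   4  65] [335.7 393.1]
[285 399  32   4  61] [300.7 400.3]
[ 70 401  39  64 765] [ 89.5 432.5]
[328 403  65   5 154] [361.1 404.9]
[400 402  37   5 143] [418.2 403.9]
[166 407  59   5 188] [192.6 408.5]
[260 458  22  22  70] [268.9 468.5]
```

View pics/a.png

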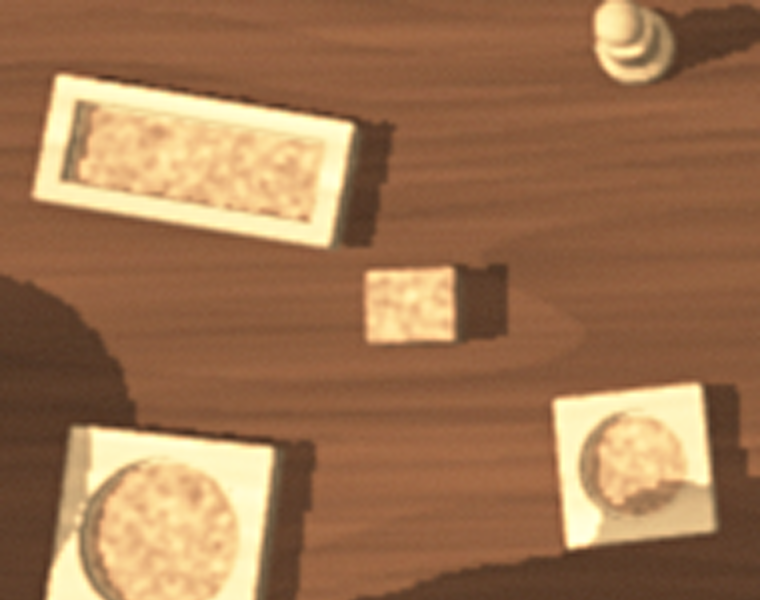

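View pics/b.png

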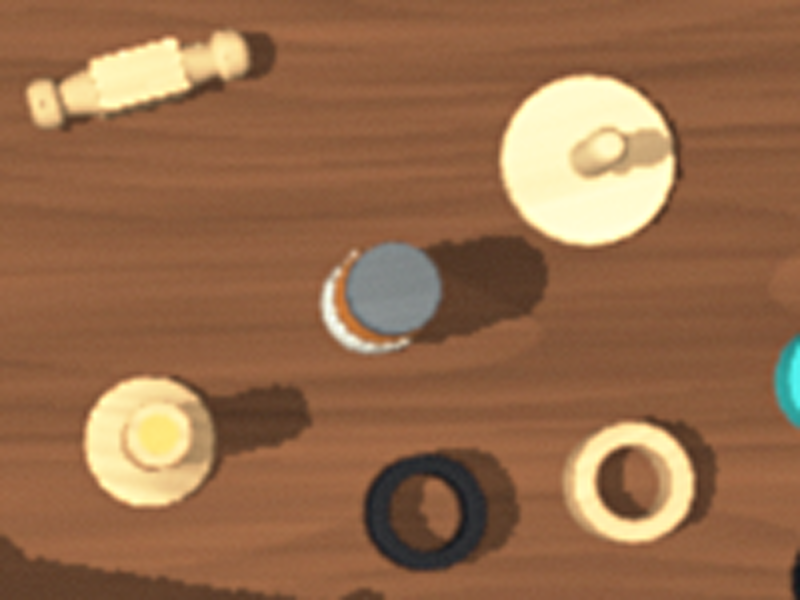

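The crops show clear corners and rims; I'll convert the picked pixels.

Run:
```python
from h import *
A=lambda *p:np.array(p)/4+[90,170]-.375
B=lambda *p:np.array(p)/4+[330,165]-.375
for n,p,z in [("trough",A((58,74),(355,120),(333,247),(35,199)),.02),("wide",A((160,539)),.02),("widecorn",A((70,427),(277,445)),.02),("small",A((633,463)),.02),("small2",A((635,466)),.02),("finial",A((618,22)),.062),
 ("spindle",B((140,77)),.026),("spends",B((45,103),(232,55)),.013),("peg",B((588,160)),.01),("pegtop",B((609,147)),.05),("jar",B((394,289)),.085),("stick",B((158,435)),.08),("stickfoot",B((150,441)),.009),("ring",B((634,482)),.026),("black",B((425,511)),.026)]:
    q=ray("top",p,z); print(n,q.round(4).tolist(), q.mean(0).round(4), "ang",np.degrees(np.arctan2(*(q[1]-q[0])[::-1])).round(1) if len(q)>1 else "")
s=r.observe(); from scipy.spatial.transform import Rotation as R
print(R.from_quat(s["tool_rot"]).as_matrix().round(4))
```

```text
trough [[0.6385, 0.4082], [0.6116, 0.2593], [0.5483, 0.2703], [0.5759, 0.4192]] [0.5936 0.3393] ang -100.3
wide [[0.406, 0.3557]] [0.406  0.3557] ang 
widecorn [[0.462, 0.4006], [0.4508, 0.2981]] [0.4564 0.3493] ang -96.2
small [[0.4381, 0.1227]] [0.4381 0.1227] ang 
small2 [[0.4366, 0.1217]] [0.4366 0.1217] ang 
finial [[0.6485, 0.1215]] [0.6485 0.1215] ang 
spindle [[0.6327, -0.1113]] [ 0.6327 -0.1113] ang 
spends [[0.6234, -0.0643], [0.6453, -0.1581]] [ 0.6343 -0.1112] ang -76.9
peg [[0.5885, -0.3334]] [ 0.5885 -0.3334] ang 
pegtop [[0.5882, -0.3341]] [ 0.5882 -0.3341] ang 
jar [[0.5183, -0.223]] [ 0.5183 -0.223 ] ang 
stick [[0.4533, -0.112]] [ 0.4533 -0.112 ] ang 
stickfoot [[0.4539, -0.1121]] [ 0.4539 -0.1121] ang 
ring [[0.4278, -0.3449]] [ 0.4278 -0.3449] ang 
black [[0.4161, -0.2434]] [ 0.4161 -0.2434] ang 
[[-8.939e-01  4.482e-01 -7.000e-04]
 [ 4.482e-01  8.939e-01 -1.400e-03]
 [-0.000e+00 -1.600e-03 -1.000e+00]]
```

Positions agree. First I square the tool to the world axes (dx = −x, dy = +y, dz = −z), then move towards the candlestick.

>>> arm_command(plan=[{"wz":-6.65},{"wz":-6.65},{"wz":-6.65},{"wz":-6.65},{"dx":-22,"dy":-34},{"dx":-22,"dy":-34},{"dx":-22,"dy":-34},{"dx":-22,"dy":-34},{"dx":-22,"dy":-34},{"dx":-22,"dy":-34},{"dx":-22,"dy":-34},{"dx":-22,"dy":-34}], gripper=1, force=40)

```text
validation failed for argument at $.pl...
```

>>> arm_command(plan=[{"dx":0,"dy":0,"dz":0,"wx":0,"wy":0,"wz":-6.65},{"dx":0,"dy":0,"dz":0,"wx":0,"wy":0,"wz":-6.65},{"dx":0,"dy":0,"dz":0,"wx":0,"wy":0,"wz":-6.65},{"dx":0,"dy":0,"dz":0,"wx":0,"wy":0,"wz":-6.65},{"dx":-22,"dy":-34,"dz":0,"wx":0,"wy":0,"wz":0},{"dx":-22,"dy":-34,"dz":0,"wx":0,"wy":0,"wz":0},{"dx":-22,"dy":-34,"dz":0,"wx":0,"wy":0,"wz":0},{"dx":-22,"dy":-34,"dz":0,"wx":0,"wy":0,"wz":0},{"dx":-22,"dy":-34,"dz":0,"wx":0,"wy":0,"wz":0},{"dx":-22,"dy":-34,"dz":0,"wx":0,"wy":0,"wz":0},{"dx":-22,"dy":-34,"dz":0,"wx":0,"wy":0,"wz":0},{"dx":-22,"dy":-34,"dz":0,"wx":0,"wy":0,"wz":0}], gripper=1, force=40)

```text
time: 1.1
tcp_pos: [0.4566, 0.2846, 0.2311]
tool_rot: [0.0, 1.0, -0.0, -0.0]
force: [0.6, 1.3, -0.3]
gripper_width: 0.0857
gripper_force: 0.0
```

>>> arm_command(plan=[{"dx":0.2,"dy":-33,"dz":8,"wx":0,"wy":0,"wz":0},{"dx":0.3,"dy":-33,"dz":8,"wx":0,"wy":0,"wz":0},{"dx":0.2,"dy":-33,"dz":8,"wx":0,"wy":0,"wz":0},{"dx":0.3,"dy":-33,"dz":8,"wx":0,"wy":0,"wz":0},{"dx":0.2,"dy":-33,"dz":8,"wx":0,"wy":0,"wz":0},{"dx":0.3,"dy":-33,"dz":8,"wx":0,"wy":0,"wz":0},{"dx":0.2,"dy":-33,"dz":8,"wx":0,"wy":0,"wz":0},{"dx":0.3,"dy":-33,"dz":8,"wx":0,"wy":0,"wz":0},{"dx":0.2,"dy":-33,"dz":8,"wx":0,"wy":0,"wz":0},{"dx":0.3,"dy":-33,"dz":8,"wx":0,"wy":0,"wz":0},{"dx":0.2,"dy":-33,"dz":8,"wx":0,"wy":0,"wz":0},{"dx":0.3,"dy":-33,"dz":8,"wx":0,"wy":0,"wz":0}])

```text
time: 2.1
tcp_pos: [0.4524, -0.111, 0.1348]
tool_rot: [0.0, 1.0, 0.0, -0.0]
force: [0.7, -0.5, 0.9]
gripper_width: 0.0856
gripper_force: 0.0
```

Run:
```python
from h import *
print(r.observe()["tcp_pos"])
im=grab_frame("scene")[:,:,::-1]; cv2.imwrite("pics/s1.png",cv2.resize(im[60:360,150:450],None,fx=2,fy=2))
```

```text
[ 0.45235928 -0.11099838  0.13482849]
```

View pics/s1.png

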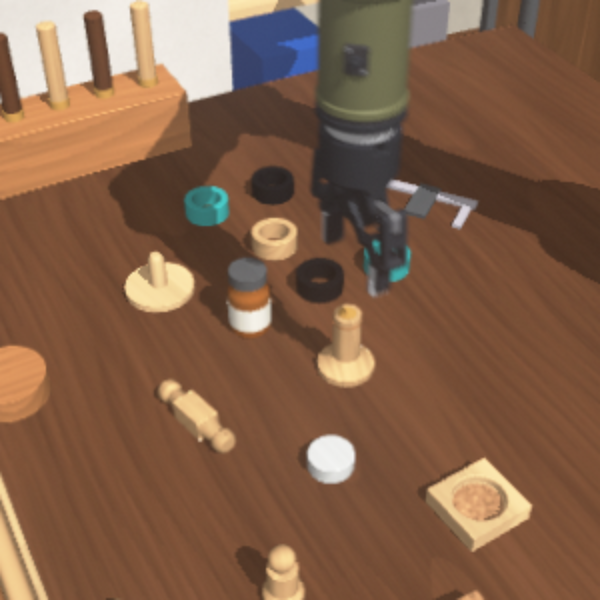

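The view shows the gripper centred over the candlestick (crop 348,300). Descend and grasp.

>>> arm_command(plan=[{"dx":-1,"dy":-1,"dz":20,"wx":0,"wy":0,"wz":0},{"dx":0,"dy":0,"dz":27,"wx":0,"wy":0,"wz":0},{"dx":0,"dy":0,"dz":27,"wx":0,"wy":0,"wz":0},{"dx":0,"dy":0,"dz":20,"wx":0,"wy":0,"wz":0},{"dx":0,"dy":0,"dz":8,"wx":0,"wy":0,"wz":0},{"dx":0,"dy":0,"dz":0,"wx":0,"wy":0,"wz":0}])

```text
time: 2.65
tcp_pos: [0.4526, -0.11, 0.0317]
tool_rot: [0.0, 1.0, 0.0, -0.002]
force: [-0.3, -0.3, 0.7]
gripper_width: 0.0852
gripper_force: 0.0
```

>>> arm_command(plan=[{"dx":0,"dy":0,"dz":0,"wx":0,"wy":0,"wz":0},{"dx":0,"dy":0,"dz":0,"wx":0,"wy":0,"wz":0},{"dx":0,"dy":0,"dz":0,"wx":0,"wy":0,"wz":0},{"dx":0,"dy":0,"dz":0,"wx":0,"wy":0,"wz":0},{"dx":0,"dy":0,"dz":0,"wx":0,"wy":0,"wz":0},{"dx":0,"dy":0,"dz":0,"wx":0,"wy":0,"wz":0},{"dx":0,"dy":0,"dz":0,"wx":0,"wy":0,"wz":0},{"dx":0,"dy":0,"dz":0,"wx":0,"wy":0,"wz":0}], gripper=0, force=40)

```text
time: 3.32
tcp_pos: [0.4544, -0.1107, 0.0343]
tool_rot: [0.0, 1.0, -0.0, 0.001]
force: [-1.9, -0.7, 8.1]
gripper_width: 0.0284
gripper_force: 38.9
```

>>> arm_command(plan=[{"dx":0,"dy":0,"dz":-20,"wx":0,"wy":0,"wz":0},{"dx":0,"dy":0,"dz":-30,"wx":0,"wy":0,"wz":0},{"dx":0,"dy":0,"dz":-30,"wx":0,"wy":0,"wz":0},{"dx":0,"dy":10,"dz":-20,"wx":0,"wy":0,"wz":0},{"dx":0,"dy":25,"dz":0,"wx":0,"wy":0,"wz":0},{"dx":0,"dy":35,"dz":0,"wx":0,"wy":0,"wz":0},{"dx":0,"dy":38,"dz":0,"wx":0,"wy":0,"wz":0},{"dx":0,"dy":38,"dz":0,"wx":0,"wy":0,"wz":0},{"dx":0,"dy":38,"dz":0,"wx":0,"wy":0,"wz":0},{"dx":0,"dy":38,"dz":0,"wx":0,"wy":0,"wz":0},{"dx":0,"dy":38,"dz":0,"wx":0,"wy":0,"wz":0},{"dx":0,"dy":38,"dz":0,"wx":0,"wy":0,"wz":0}])

```text
time: 4.32
tcp_pos: [0.4536, 0.1893, 0.1338]
tool_rot: [0.0, 1.0, 0.0, 0.0]
force: [1.3, -0.0, -2.2]
gripper_width: 0.0284
gripper_force: 39.6
```

>>> arm_command(plan=[{"dx":8,"dy":35,"dz":0,"wx":0,"wy":0,"wz":0},{"dx":10,"dy":35,"dz":0,"wx":0,"wy":0,"wz":0},{"dx":10,"dy":35,"dz":10,"wx":0,"wy":0,"wz":0},{"dx":10,"dy":33,"dz":15,"wx":0,"wy":0,"wz":0},{"dx":7,"dy":20,"dz":20,"wx":0,"wy":0,"wz":0},{"dx":2.6,"dy":8,"dz":14,"wx":0,"wy":0,"wz":0},{"dx":0,"dy":0,"dz":0,"wx":0,"wy":0,"wz":0},{"dx":0,"dy":0,"dz":0,"wx":0,"wy":0,"wz":0}])

```text
time: 4.98
tcp_pos: [0.4059, 0.3532, 0.0741]
tool_rot: [-0.0, 1.0, -0.001, -0.001]
force: [-0.2, -0.3, 0.4]
gripper_width: 0.0287
gripper_force: 39.6
```

Run:
```python
from h import *
print(r.observe()["tcp_pos"])
a=grab_frame("top")[:,:,::-1]; b=grab_frame("scene")[:,:,::-1]
a=cv2.resize(a[210:360,50:200],None,fx=2.6,fy=2.6); b=cv2.resize(b[300:450,390:540],None,fx=2.6,fy=2.6)
cv2.imwrite("pics/s2.png",np.hstack([a,b]))
```

```text
[0.40591569 0.35315124 0.07405243]
```

View pics/s2.png

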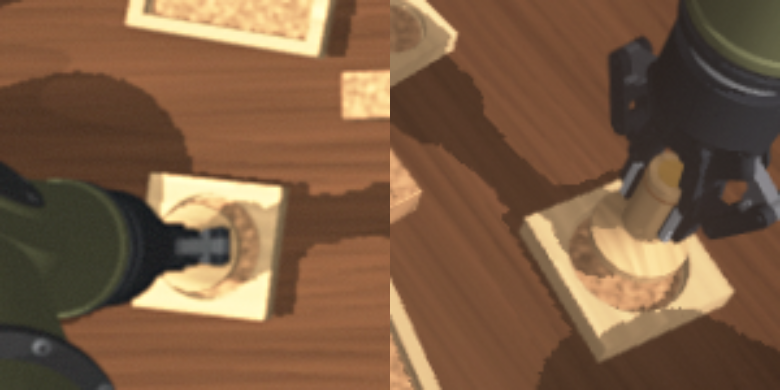

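The candlestick hangs upright over the recess. Lower it and release.

>>> arm_command(plan=[{"dx":0,"dy":2,"dz":10,"wx":0,"wy":0,"wz":0},{"dx":0,"dy":0,"dz":10,"wx":0,"wy":0,"wz":0},{"dx":0,"dy":0,"dz":6,"wx":0,"wy":0,"wz":0},{"dx":0,"dy":0,"dz":3,"wx":0,"wy":0,"wz":0},{"dx":0,"dy":0,"dz":1,"wx":0,"wy":0,"wz":0},{"dx":0,"dy":0,"dz":0,"wx":0,"wy":0,"wz":0}])

```text
time: 5.58
tcp_pos: [0.4062, 0.3546, 0.0444]
tool_rot: [0.001, 1.0, -0.001, -0.0]
force: [-1.6, -2.8, 5.2]
gripper_width: 0.0286
gripper_force: 40.0
```

>>> arm_command(plan=[{"dx":0,"dy":0,"dz":0,"wx":0,"wy":0,"wz":0},{"dx":0,"dy":0,"dz":0,"wx":0,"wy":0,"wz":0},{"dx":0,"dy":0,"dz":0,"wx":0,"wy":0,"wz":0},{"dx":0,"dy":0,"dz":0,"wx":0,"wy":0,"wz":0},{"dx":0,"dy":0,"dz":0,"wx":0,"wy":0,"wz":0}], gripper=0.9)

```text
time: 6.0
tcp_pos: [0.4065, 0.3556, 0.0442]
tool_rot: [0.0, 1.0, 0.0, -0.0]
force: [0.6, 1.0, -0.4]
gripper_width: 0.0767
gripper_force: 0.0
```

>>> arm_command(plan=[{"dx":0,"dy":0,"dz":-20,"wx":0,"wy":0,"wz":0},{"dx":0,"dy":0,"dz":-30,"wx":0,"wy":0,"wz":0},{"dx":0,"dy":0,"dz":-36,"wx":0,"wy":0,"wz":0},{"dx":-10,"dy":-10,"dz":-20,"wx":0,"wy":0,"wz":0},{"dx":-28,"dy":-27,"dz":0,"wx":0,"wy":0,"wz":0},{"dx":-29,"dy":-28,"dz":0,"wx":0,"wy":0,"wz":0},{"dx":-29,"dy":-28,"dz":0,"wx":0,"wy":0,"wz":0},{"dx":-29,"dy":-28,"dz":0,"wx":0,"wy":0,"wz":0},{"dx":-29,"dy":-28,"dz":0,"wx":0,"wy":0,"wz":0},{"dx":-29,"dy":-28,"dz":0,"wx":0,"wy":0,"wz":0},{"dx":-29,"dy":-28,"dz":0,"wx":0,"wy":0,"wz":0},{"dx":-29,"dy":-28,"dz":0,"wx":0,"wy":0,"wz":0}], gripper=0.9)

```text
time: 7.0
tcp_pos: [0.6485, 0.1207, 0.1502]
tool_rot: [0.0, 1.0, 0.0, -0.0]
force: [1.2, 0.5, 0.1]
gripper_width: 0.0768
gripper_force: 0.0
```

Run:
```python
from h import *
print(r.observe()["tcp_pos"])
a=grab_frame("top")[:,:,::-1]; b=grab_frame("scene")[:,:,::-1]
a=cv2.resize(a[240:370,80:210],None,fx=3,fy=3); b=cv2.resize(b[260:480,220:540],None,fx=1.3,fy=1.3);b=np.pad(b,((0,390-b.shape[0]),(0,0),(0,0)))
cv2.imwrite("pics/s3.png",np.hstack([a,b])[:,:800])
```

```text
[0.64845124 0.12074227 0.1502163 ]
```

View pics/s3.png

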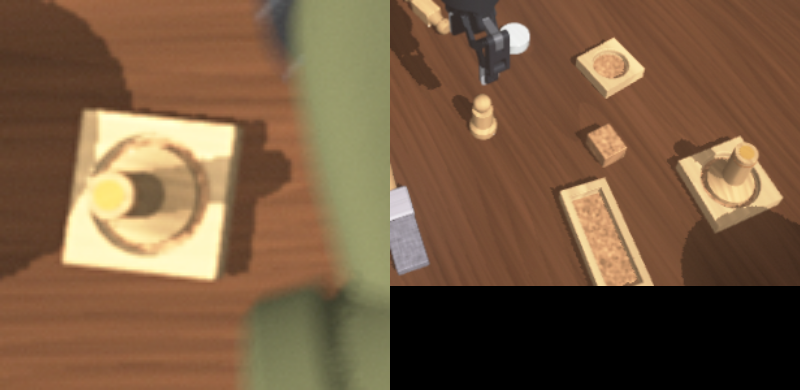

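The candlestick sits centred in its recess, and the gripper is above the finial. Descend and grasp.

>>> arm_command(plan=[{"dx":0,"dy":1,"dz":20,"wx":0,"wy":0,"wz":0},{"dx":0,"dy":0,"dz":30,"wx":0,"wy":0,"wz":0},{"dx":0,"dy":0,"dz":30,"wx":0,"wy":0,"wz":0},{"dx":0,"dy":0,"dz":28,"wx":0,"wy":0,"wz":0},{"dx":0,"dy":0,"dz":15,"wx":0,"wy":0,"wz":0},{"dx":0,"dy":0,"dz":6,"wx":0,"wy":0,"wz":0},{"dx":0,"dy":0,"dz":0,"wx":0,"wy":0,"wz":0}])

```text
time: 7.68
tcp_pos: [0.6462, 0.1234, 0.0196]
tool_rot: [0.0, 1.0, -0.0, -0.002]
force: [0.4, -0.0, 0.6]
gripper_width: 0.0771
gripper_force: 0.0
```

>>> arm_command(plan=[{"dx":0,"dy":0,"dz":0,"wx":0,"wy":0,"wz":0},{"dx":0,"dy":0,"dz":0,"wx":0,"wy":0,"wz":0},{"dx":0,"dy":0,"dz":0,"wx":0,"wy":0,"wz":0},{"dx":0,"dy":0,"dz":0,"wx":0,"wy":0,"wz":0},{"dx":0,"dy":0,"dz":0,"wx":0,"wy":0,"wz":0},{"dx":0,"dy":0,"dz":0,"wx":0,"wy":0,"wz":0},{"dx":0,"dy":0,"dz":0,"wx":0,"wy":0,"wz":0},{"dx":0,"dy":0,"dz":0,"wx":0,"wy":0,"wz":0}], gripper=0, force=40)

```text
time: 8.35
tcp_pos: [0.6481, 0.1235, 0.0227]
tool_rot: [0.0, 1.0, 0.0, 0.001]
force: [-0.6, -0.6, 6.8]
gripper_width: 0.0258
gripper_force: 39.2
```

>>> arm_command(plan=[{"dx":0,"dy":0,"dz":-20,"wx":0,"wy":0,"wz":0},{"dx":0,"dy":0,"dz":-30,"wx":0,"wy":0,"wz":0},{"dx":8,"dy":-1,"dz":-20,"wx":0,"wy":0,"wz":0},{"dx":30,"dy":0,"dz":0,"wx":0,"wy":0,"wz":0},{"dx":38,"dy":0,"dz":0,"wx":0,"wy":0,"wz":0},{"dx":38,"dy":0,"dz":0,"wx":0,"wy":0,"wz":0},{"dx":38,"dy":0,"dz":0,"wx":0,"wy":0,"wz":0},{"dx":36,"dy":0,"dz":0,"wx":0,"wy":0,"wz":0},{"dx":18,"dy":0,"dz":10,"wx":0,"wy":0,"wz":0},{"dx":5,"dy":0,"dz":20,"wx":0,"wy":0,"wz":0},{"dx":0,"dy":0,"dz":0,"wx":0,"wy":0,"wz":0},{"dx":0,"dy":0,"dz":0,"wx":0,"wy":0,"wz":0}])

```text
time: 9.35
tcp_pos: [0.4363, 0.1226, 0.0614]
tool_rot: [0.0, 1.0, -0.0, -0.0]
force: [0.2, 0.2, 0.3]
gripper_width: 0.026
gripper_force: 39.4
```

Run:
```python
from h import *
print(r.observe()["tcp_pos"])
a=grab_frame("top")[:,:,::-1]; b=grab_frame("scene")[:,:,::-1]
a=cv2.resize(a[225:355,185:315],None,fx=3,fy=3); b=cv2.resize(b[240:370,325:455],None,fx=3,fy=3)
cv2.imwrite("pics/s4.png",np.hstack([a,b])[:,:800])
```

```text
[0.43628797 0.12262028 0.06143268]
```

View pics/s4.png

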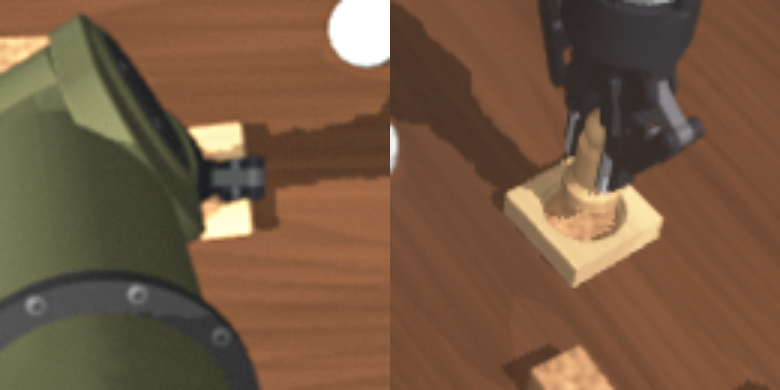

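The finial is over its recess. Lower it and release.

>>> arm_command(plan=[{"dx":-1,"dy":0,"dz":10,"wx":0,"wy":0,"wz":0},{"dx":0,"dy":0,"dz":10,"wx":0,"wy":0,"wz":0},{"dx":0,"dy":0,"dz":6,"wx":0,"wy":0,"wz":0},{"dx":0,"dy":0,"dz":2.5,"wx":0,"wy":0,"wz":0},{"dx":0,"dy":0,"dz":0.5,"wx":0,"wy":0,"wz":0},{"dx":0,"dy":0,"dz":0,"wx":0,"wy":0,"wz":0}])

```text
time: 9.95
tcp_pos: [0.438, 0.1226, 0.0327]
tool_rot: [0.0, 1.0, 0.0, 0.0]
force: [0.2, 0.4, -0.1]
gripper_width: 0.0262
gripper_force: 39.5
```

>>> arm_command(plan=[{"dx":0,"dy":0,"dz":0,"wx":0,"wy":0,"wz":0},{"dx":0,"dy":0,"dz":0,"wx":0,"wy":0,"wz":0},{"dx":0,"dy":0,"dz":0,"wx":0,"wy":0,"wz":0},{"dx":0,"dy":0,"dz":0,"wx":0,"wy":0,"wz":0},{"dx":0,"dy":0,"dz":0,"wx":0,"wy":0,"wz":0}], gripper=0.9)

```text
time: 10.37
tcp_pos: [0.4374, 0.1226, 0.0323]
tool_rot: [0.0, 1.0, -0.0, 0.0]
force: [-0.7, 0.1, 0.7]
gripper_width: 0.0772
gripper_force: 0.0
```

>>> arm_command(plan=[{"dx":0,"dy":0,"dz":-20,"wx":0,"wy":0,"wz":0},{"dx":0,"dy":0,"dz":-30,"wx":0,"wy":0,"wz":0},{"dx":0,"dy":0,"dz":-36,"wx":0,"wy":0,"wz":0},{"dx":-1,"dy":-15,"dz":-34,"wx":0,"wy":0,"wz":0},{"dx":-2,"dy":-38,"dz":0,"wx":0,"wy":0,"wz":0},{"dx":-2,"dy":-38,"dz":0,"wx":0,"wy":0,"wz":0},{"dx":-2,"dy":-38,"dz":0,"wx":0,"wy":0,"wz":0},{"dx":-2,"dy":-38,"dz":0,"wx":0,"wy":0,"wz":0},{"dx":0,"dy":-38,"dz":0,"wx":0,"wy":0,"wz":0},{"dx":2,"dy":-38,"dz":0,"wx":0,"wy":0,"wz":0},{"dx":4,"dy":-38,"dz":0,"wx":0,"wy":0,"wz":0},{"dx":4,"dy":-38,"dz":0,"wx":0,"wy":0,"wz":0}], gripper=1)

```text
time: 11.37
tcp_pos: [0.4356, -0.1982, 0.1523]
tool_rot: [0.0, 1.0, 0.0, 0.0]
force: [1.3, 0.3, 0.5]
gripper_width: 0.0855
gripper_force: 0.0
```

Run:
```python
from h import *
print(r.observe()["tcp_pos"])
a=grab_frame("top")[:,:,::-1]; b=grab_frame("scene")[:,:,::-1]
a=cv2.resize(a[225:355,185:315],None,fx=3,fy=3); b=cv2.resize(b[120:250,225:355],None,fx=3,fy=3)
cv2.imwrite("pics/s5.png",np.hstack([a,b])[:,:800])
```

```text
[ 0.43560671 -0.19821034  0.15234242]
```

View pics/s5.png

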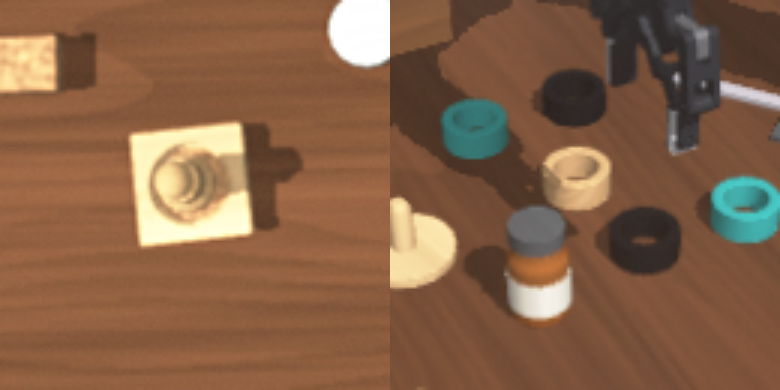

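The finial is seated. Next, the napkin ring.

>>> arm_command(plan=[{"dx":2,"dy":-38,"dz":0,"wx":0,"wy":0,"wz":0},{"dx":2,"dy":-38,"dz":0,"wx":0,"wy":0,"wz":0},{"dx":2,"dy":-36,"dz":0,"wx":0,"wy":0,"wz":0},{"dx":1.6,"dy":-25,"dz":8,"wx":0,"wy":0,"wz":0},{"dx":0,"dy":-9.5,"dz":20,"wx":0,"wy":0,"wz":0},{"dx":0,"dy":0,"dz":30,"wx":0,"wy":0,"wz":0},{"dx":0,"dy":0,"dz":30,"wx":0,"wy":0,"wz":0},{"dx":0,"dy":0,"dz":20,"wx":0,"wy":0,"wz":0},{"dx":0,"dy":0,"dz":0,"wx":0,"wy":0,"wz":0},{"dx":0,"dy":0,"dz":0,"wx":0,"wy":0,"wz":0}])

```text
time: 12.3
tcp_pos: [0.4281, -0.342, 0.0437]
tool_rot: [-0.0, 1.0, 0.001, -0.001]
force: [0.3, 0.3, 1.4]
gripper_width: 0.0854
gripper_force: 0.0
```

Run:
```python
from h import *
print(r.observe()["tcp_pos"])
a=grab_frame("top")[:,:,::-1]; b=grab_frame("scene")[:,:,::-1]
a=cv2.resize(a[220:350,420:550],None,fx=3,fy=3); b=cv2.resize(b[120:250,225:355],None,fx=3,fy=3)
cv2.imwrite("pics/s6.png",np.hstack([a,b])[:,:800])
```

```text
[ 0.42811669 -0.3420266   0.04369822]
```

View pics/s6.png

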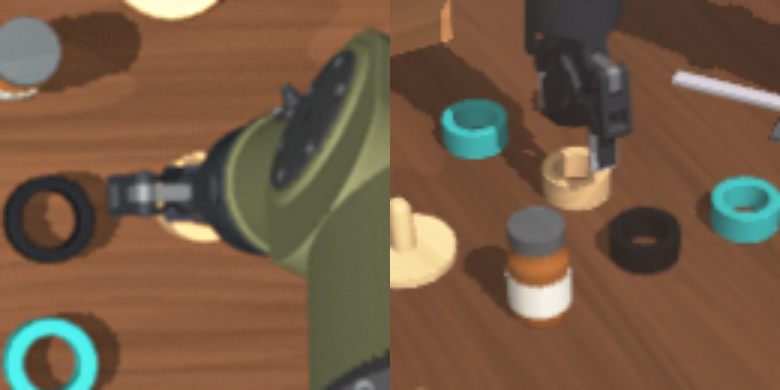

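>>> arm_command(plan=[{"dx":0,"dy":-2.5,"dz":10,"wx":0,"wy":0,"wz":0},{"dx":0,"dy":0,"dz":14,"wx":0,"wy":0,"wz":0},{"dx":0,"dy":0,"dz":10,"wx":0,"wy":0,"wz":0},{"dx":0,"dy":0,"dz":5,"wx":0,"wy":0,"wz":0},{"dx":0,"dy":0,"dz":0,"wx":0,"wy":0,"wz":0},{"dx":0,"dy":0,"dz":0,"wx":0,"wy":0,"wz":0}])

```text
time: 12.9
tcp_pos: [0.4285, -0.3454, 0.0053]
tool_rot: [0.0, 1.0, 0.0, -0.0]
force: [-0.2, 0.2, -0.2]
gripper_width: 0.0851
gripper_force: 0.0
```

>>> arm_command(plan=[{"dx":0,"dy":0,"dz":0,"wx":0,"wy":0,"wz":0},{"dx":0,"dy":0,"dz":0,"wx":0,"wy":0,"wz":0},{"dx":0,"dy":0,"dz":0,"wx":0,"wy":0,"wz":0},{"dx":0,"dy":0,"dz":0,"wx":0,"wy":0,"wz":0},{"dx":0,"dy":0,"dz":0,"wx":0,"wy":0,"wz":0},{"dx":0,"dy":0,"dz":0,"wx":0,"wy":0,"wz":0}], gripper=0, force=35)

```text
time: 13.4
tcp_pos: [0.4288, -0.3457, 0.0063]
tool_rot: [0.0, 1.0, -0.0, 0.001]
force: [-1.2, 0.8, 5.8]
gripper_width: 0.0566
gripper_force: 36.4
```

>>> arm_command(plan=[{"dx":0,"dy":0,"dz":-15,"wx":0,"wy":0,"wz":0},{"dx":0,"dy":0,"dz":-25,"wx":0,"wy":0,"wz":0},{"dx":0,"dy":0,"dz":-30,"wx":0,"wy":0,"wz":0},{"dx":0,"dy":0,"dz":-25,"wx":0,"wy":0,"wz":0},{"dx":0,"dy":0,"dz":-5,"wx":0,"wy":0,"wz":0},{"dx":0,"dy":0,"dz":0,"wx":0,"wy":0,"wz":0}])

```text
time: 13.9
tcp_pos: [0.4295, -0.3462, 0.1075]
tool_rot: [0.0, 1.0, -0.001, 0.002]
force: [-1.2, -0.4, 0.3]
gripper_width: 0.0569
gripper_force: 37.6
```

>>> arm_command(plan=[{"dx":-15,"dy":1,"dz":0,"wx":0,"wy":0,"wz":0},{"dx":-30,"dy":3,"dz":0,"wx":0,"wy":0,"wz":0},{"dx":-36,"dy":3,"dz":0,"wx":0,"wy":0,"wz":0},{"dx":-36,"dy":3,"dz":0,"wx":0,"wy":0,"wz":0},{"dx":-30,"dy":2,"dz":5,"wx":0,"wy":0,"wz":0},{"dx":-12,"dy":0.5,"dz":20,"wx":0,"wy":0,"wz":0},{"dx":0,"dy":0,"dz":0,"wx":0,"wy":0,"wz":0},{"dx":0,"dy":0,"dz":0,"wx":0,"wy":0,"wz":0}])

```text
time: 14.57
tcp_pos: [0.5862, -0.3318, 0.0773]
tool_rot: [-0.0, 1.0, 0.001, -0.002]
force: [-0.7, -0.4, 0.4]
gripper_width: 0.0567
gripper_force: 37.6
```

Run:
```python
from h import *
print(r.observe()["tcp_pos"])
a=grab_frame("top")[:,:,::-1]; b=grab_frame("scene")[:,:,::-1]
a=cv2.resize(a[140:270,410:540],None,fx=3,fy=3); b=cv2.resize(b[130:260,165:295],None,fx=3,fy=3)
cv2.imwrite("pics/s7.png",np.hstack([a,b])[:,:800])
```

```text
[ 0.58618546 -0.33179498  0.07734451]
```

View pics/s7.png

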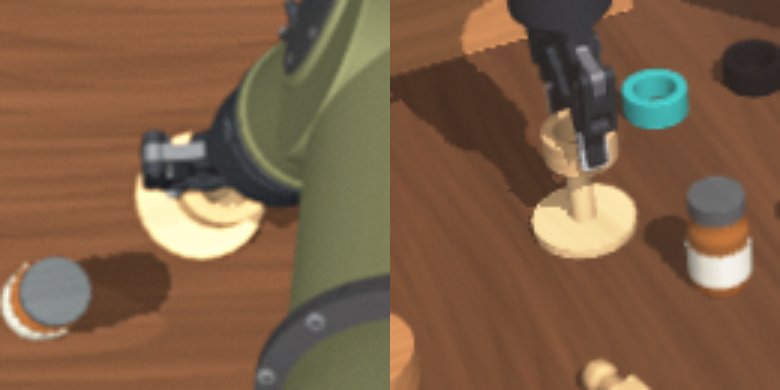

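The ring hangs just above the peg (crop peg column ≈583, ring ≈578). I apply a small correction and lower it part way.

>>> arm_command(plan=[{"dx":-2,"dy":-2,"dz":0,"wx":0,"wy":0,"wz":0},{"dx":0,"dy":0,"dz":6,"wx":0,"wy":0,"wz":0},{"dx":0,"dy":0,"dz":8,"wx":0,"wy":0,"wz":0},{"dx":0,"dy":0,"dz":8,"wx":0,"wy":0,"wz":0},{"dx":0,"dy":0,"dz":8,"wx":0,"wy":0,"wz":0},{"dx":0,"dy":0,"dz":0,"wx":0,"wy":0,"wz":0}])

```text
time: 15.17
tcp_pos: [0.5881, -0.3344, 0.0479]
tool_rot: [0.0, 1.0, 0.001, -0.002]
force: [-0.2, 0.4, -0.6]
gripper_width: 0.0569
gripper_force: 37.6
```

>>> arm_command(plan=[{"dx":0,"dy":0,"dz":8,"wx":0,"wy":0,"wz":0},{"dx":0,"dy":0,"dz":8,"wx":0,"wy":0,"wz":0},{"dx":0,"dy":0,"dz":8,"wx":0,"wy":0,"wz":0},{"dx":0,"dy":0,"dz":5,"wx":0,"wy":0,"wz":0},{"dx":0,"dy":0,"dz":2,"wx":0,"wy":0,"wz":0},{"dx":0,"dy":0,"dz":0,"wx":0,"wy":0,"wz":0}])

```text
time: 15.67
tcp_pos: [0.5891, -0.3348, 0.0184]
tool_rot: [0.0, 1.0, 0.0, -0.001]
force: [-0.1, -0.9, -0.0]
gripper_width: 0.0569
gripper_force: 37.6
```

>>> arm_command(plan=[{"dx":0,"dy":0,"dz":0,"wx":0,"wy":0,"wz":0},{"dx":0,"dy":0,"dz":0,"wx":0,"wy":0,"wz":0},{"dx":0,"dy":0,"dz":0,"wx":0,"wy":0,"wz":0},{"dx":0,"dy":0,"dz":0,"wx":0,"wy":0,"wz":0}], gripper=1)

```text
time: 16.0
tcp_pos: [0.5897, -0.3352, 0.0198]
tool_rot: [0.0, 1.0, -0.0, 0.0]
force: [-0.4, -0.6, 0.6]
gripper_width: 0.0854
gripper_force: 0.0
```

>>> arm_command(plan=[{"dx":0,"dy":0,"dz":-20,"wx":0,"wy":0,"wz":0},{"dx":0,"dy":0,"dz":-30,"wx":0,"wy":0,"wz":0},{"dx":0,"dy":0,"dz":-40,"wx":0,"wy":0,"wz":0},{"dx":0,"dy":0,"dz":-40,"wx":0,"wy":0,"wz":0},{"dx":-4,"dy":20,"dz":0,"wx":0,"wy":0,"wz":0},{"dx":-7,"dy":36,"dz":0,"wx":0,"wy":0,"wz":0},{"dx":-7,"dy":36,"dz":0,"wx":0,"wy":0,"wz":0},{"dx":-7,"dy":36,"dz":0,"wx":0,"wy":0,"wz":0},{"dx":-7,"dy":36,"dz":0,"wx":0,"wy":0,"wz":0},{"dx":-7,"dy":36,"dz":0,"wx":0,"wy":0,"wz":0},{"dx":-5,"dy":24,"dz":0,"wx":0,"wy":0,"wz":0},{"dx":0,"dy":0,"dz":0,"wx":0,"wy":0,"wz":0}])

```text
time: 17.0
tcp_pos: [0.6351, -0.1021, 0.1499]
tool_rot: [-0.004, 1.0, 0.002, 0.001]
force: [0.2, 0.8, 0.2]
gripper_width: 0.0851
gripper_force: 0.0
```

>>> arm_command(plan=[{"dx":0,"dy":0,"dz":0,"wx":0,"wy":0,"wz":7},{"dx":0,"dy":0,"dz":0,"wx":0,"wy":0,"wz":7},{"dx":0,"dy":0,"dz":0,"wx":0,"wy":0,"wz":7},{"dx":0,"dy":0,"dz":0,"wx":0,"wy":0,"wz":7},{"dx":0,"dy":0,"dz":0,"wx":0,"wy":0,"wz":7},{"dx":0,"dy":0,"dz":0,"wx":0,"wy":0,"wz":7},{"dx":0,"dy":0,"dz":0,"wx":0,"wy":0,"wz":7},{"dx":0,"dy":0,"dz":0,"wx":0,"wy":0,"wz":7},{"dx":0,"dy":0,"dz":0,"wx":0,"wy":0,"wz":7},{"dx":0,"dy":0,"dz":0,"wx":0,"wy":0,"wz":7},{"dx":0,"dy":0,"dz":0,"wx":0,"wy":0,"wz":7},{"dx":0,"dy":0,"dz":0,"wx":0,"wy":0,"wz":0}])

```text
time: 18.0
tcp_pos: [0.6336, -0.111, 0.1495]
tool_rot: [0.625, 0.781, -0.0, 0.0]
force: [-0.0, 0.6, 0.1]
gripper_width: 0.0855
gripper_force: 0.0
```

Run:
```python
from h import *
from scipy.spatial.transform import Rotation as R
s=r.observe(); M=R.from_quat(s["tool_rot"]).as_matrix(); print(s["tcp_pos"],s["joint_pos"][6],np.degrees(np.arctan2(M[1,1],M[0,1])))
d=M.T@(np.array([.6335,-.1112,.10])-s["tcp_pos"]); print("to spindle, mm tool",d*1e3)
a=grab_frame("top")[:,:,::-1]; b=grab_frame("scene")[:,:,::-1]
a=cv2.resize(a[140:270,410:540],None,fx=3,fy=3); b=cv2.resize(b[155:285,180:310],None,fx=3,fy=3)
cv2.imwrite("pics/s8.png",np.hstack([a,b])[:,:800])
```

```text
[ 0.63364155 -0.11104635  0.14951714] 0.49276511497622827 12.66959628614692
to spindle, mm tool [-0.10358137 -0.18380653 49.5171328 ]
```

View pics/s8.png

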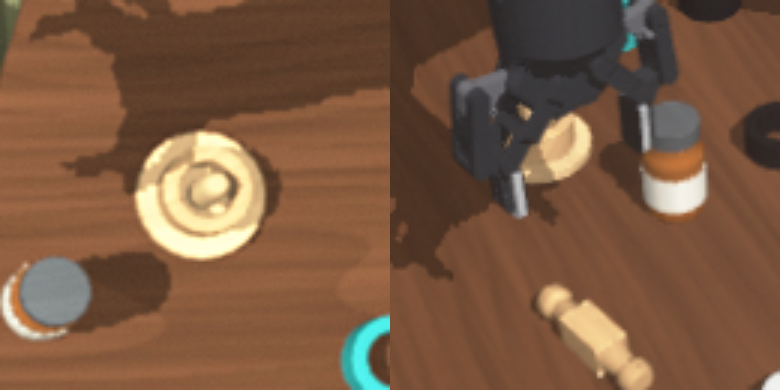

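The ring lies flat on the peg base, and the gripper is above the spindle. Descend and grasp.

>>> arm_command(plan=[{"dx":0,"dy":0,"dz":20,"wx":0,"wy":0,"wz":0},{"dx":0,"dy":0,"dz":30,"wx":0,"wy":0,"wz":0},{"dx":0,"dy":0,"dz":30,"wx":0,"wy":0,"wz":0},{"dx":0,"dy":0,"dz":30,"wx":0,"wy":0,"wz":0},{"dx":0,"dy":0,"dz":18,"wx":0,"wy":0,"wz":0},{"dx":0,"dy":0,"dz":8,"wx":0,"wy":0,"wz":0},{"dx":0,"dy":0,"dz":0,"wx":0,"wy":0,"wz":0},{"dx":0,"dy":0,"dz":0,"wx":0,"wy":0,"wz":0}])

```text
time: 18.77
tcp_pos: [0.634, -0.1113, 0.0138]
tool_rot: [0.622, 0.783, 0.0, 0.0]
force: [-0.3, 0.4, 1.1]
gripper_width: 0.0854
gripper_force: 0.0
```

>>> arm_command(plan=[{"dx":0,"dy":0,"dz":0,"wx":0,"wy":0,"wz":0},{"dx":0,"dy":0,"dz":0,"wx":0,"wy":0,"wz":0},{"dx":0,"dy":0,"dz":0,"wx":0,"wy":0,"wz":0},{"dx":0,"dy":0,"dz":0,"wx":0,"wy":0,"wz":0},{"dx":0,"dy":0,"dz":0,"wx":0,"wy":0,"wz":0},{"dx":0,"dy":0,"dz":0,"wx":0,"wy":0,"wz":0},{"dx":0,"dy":0,"dz":0,"wx":0,"wy":0,"wz":0},{"dx":0,"dy":0,"dz":0,"wx":0,"wy":0,"wz":0}], gripper=0, force=40)

```text
time: 19.43
tcp_pos: [0.6341, -0.1111, 0.0141]
tool_rot: [0.623, 0.782, 0.0, 0.001]
force: [-0.4, 0.9, 5.7]
gripper_width: 0.0251
gripper_force: 40.4
```

>>> arm_command(plan=[{"dx":0,"dy":0,"dz":-15,"wx":0,"wy":0,"wz":0},{"dx":0,"dy":0,"dz":-25,"wx":0,"wy":0,"wz":0},{"dx":0,"dy":0,"dz":-30,"wx":0,"wy":0,"wz":0},{"dx":0,"dy":0,"dz":-30,"wx":0,"wy":0,"wz":0},{"dx":0,"dy":0,"dz":0,"wx":0,"wy":0,"wz":-5.8},{"dx":0,"dy":0,"dz":0,"wx":0,"wy":0,"wz":5.8},{"dx":0,"dy":0,"dz":0,"wx":0,"wy":0,"wz":5.8},{"dx":0,"dy":0,"dz":0,"wx":0,"wy":0,"wz":5.8},{"dx":0,"dy":0,"dz":0,"wx":0,"wy":0,"wz":5.8},{"dx":0,"dy":0,"dz":0,"wx":0,"wy":0,"wz":5.8},{"dx":0,"dy":0,"dz":0,"wx":0,"wy":0,"wz":0}])

```text
time: 20.35
tcp_pos: [0.6334, -0.1107, 0.113]
tool_rot: [0.769, 0.64, -0.0, -0.0]
force: [0.2, 0.4, -0.3]
gripper_width: 0.0249
gripper_force: 39.7
```

Run:
```python
from h import *
from scipy.spatial.transform import Rotation as R
s=r.observe(); M=R.from_quat(s["tool_rot"]).as_matrix(); print(s["tcp_pos"],s["joint_pos"][6],np.degrees(np.arctan2(M[1,1],M[0,1])))
d=M.T@(np.array([.5936,.3393,.07])-s["tcp_pos"]); print("to trough, mm tool",d*1e3)
```

```text
[ 0.63339538 -0.11069576  0.11299105] 0.17830671344221716 -10.466687665418519
to trough, mm tool [ 435.28592044 -120.85330732   42.99692415]
```

>>> arm_command(plan=[{"dx":20,"dy":-5.5,"dz":0,"wx":0,"wy":0,"wz":0},{"dx":36,"dy":-10,"dz":0,"wx":0,"wy":0,"wz":0},{"dx":38,"dy":-10.5,"dz":0,"wx":0,"wy":0,"wz":0},{"dx":39,"dy":-11,"dz":0,"wx":0,"wy":0,"wz":0},{"dx":39,"dy":-11,"dz":0,"wx":0,"wy":0,"wz":0},{"dx":39,"dy":-11,"dz":0,"wx":0,"wy":0,"wz":0},{"dx":39,"dy":-11,"dz":0,"wx":0,"wy":0,"wz":0},{"dx":39,"dy":-11,"dz":0,"wx":0,"wy":0,"wz":0},{"dx":39,"dy":-11,"dz":0,"wx":0,"wy":0,"wz":0},{"dx":39,"dy":-11,"dz":0,"wx":0,"wy":0,"wz":0},{"dx":38,"dy":-10,"dz":0,"wx":0,"wy":0,"wz":0},{"dx":22,"dy":-6,"dz":10,"wx":0,"wy":0,"wz":0}])

```text
time: 21.35
tcp_pos: [0.5915, 0.3371, 0.1046]
tool_rot: [0.764, 0.645, 0.002, -0.001]
force: [0.1, 1.3, -0.4]
gripper_width: 0.0246
gripper_force: 39.7
```

>>> arm_command(plan=[{"dx":8,"dy":-2,"dz":20,"wx":0,"wy":0,"wz":0},{"dx":0,"dy":0,"dz":23,"wx":0,"wy":0,"wz":0},{"dx":0,"dy":0,"dz":0,"wx":0,"wy":0,"wz":0},{"dx":0,"dy":0,"dz":0,"wx":0,"wy":0,"wz":0}])

```text
time: 21.68
tcp_pos: [0.5909, 0.3378, 0.0591]
tool_rot: [0.767, 0.642, -0.002, -0.0]
force: [0.4, -0.3, 0.5]
gripper_width: 0.0249
gripper_force: 39.7
```

Run:
```python
from h import *
from scipy.spatial.transform import Rotation as R
s=r.observe(); M=R.from_quat(s["tool_rot"]).as_matrix(); print(s["tcp_pos"],np.degrees(np.arctan2(M[1,1],M[0,1])))
d=M.T@(np.array([.5936,.3393,.025])-s["tcp_pos"]); print("to trough, mm tool",d*1e3)
a=grab_frame("top")[:,:,::-1]; b=grab_frame("scene")[:,:,::-1]
a=cv2.resize(a[145:275,75:205],None,fx=3,fy=3); b=cv2.resize(b[350:480,320:450],None,fx=3,fy=3)
cv2.imwrite("pics/s9.png",np.hstack([a,b])[:,:800])
```

```text
[0.59085952 0.33777689 0.05914271] -10.115608757781049
to trough, mm tool [ 2.06602366  2.51087247 34.13182609]
```

View pics/s9.png

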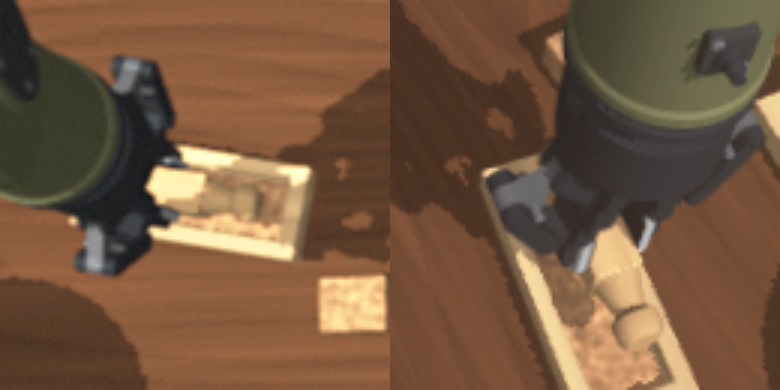

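The spindle is aligned inside the recess outline. I correct by 2 mm, lower and release.

>>> arm_command(plan=[{"dx":2,"dy":2,"dz":4,"wx":0,"wy":0,"wz":0},{"dx":0,"dy":0,"dz":8,"wx":0,"wy":0,"wz":0},{"dx":0,"dy":0,"dz":8,"wx":0,"wy":0,"wz":0},{"dx":0,"dy":0,"dz":8,"wx":0,"wy":0,"wz":0},{"dx":0,"dy":0,"dz":4,"wx":0,"wy":0,"wz":0},{"dx":0,"dy":0,"dz":2,"wx":0,"wy":0,"wz":0},{"dx":0,"dy":0,"dz":0,"wx":0,"wy":0,"wz":0},{"dx":0,"dy":0,"dz":0,"wx":0,"wy":0,"wz":0}])

```text
time: 22.45
tcp_pos: [0.5941, 0.3401, 0.0262]
tool_rot: [0.767, 0.641, -0.0, 0.0]
force: [-0.0, -0.2, -0.8]
gripper_width: 0.0251
gripper_force: 39.7
```

>>> arm_command(plan=[{"dx":0,"dy":0,"dz":0,"wx":0,"wy":0,"wz":0},{"dx":0,"dy":0,"dz":0,"wx":0,"wy":0,"wz":0},{"dx":0,"dy":0,"dz":0,"wx":0,"wy":0,"wz":0},{"dx":0,"dy":0,"dz":0,"wx":0,"wy":0,"wz":0}], gripper=0.8)

```text
time: 22.78
tcp_pos: [0.5943, 0.3403, 0.0266]
tool_rot: [0.767, 0.641, 0.0, 0.0]
force: [-0.2, -0.3, -0.2]
gripper_width: 0.0681
gripper_force: 0.0
```

>>> arm_command(plan=[{"dx":0,"dy":0,"dz":-20,"wx":0,"wy":0,"wz":0},{"dx":0,"dy":0,"dz":-30,"wx":0,"wy":0,"wz":0},{"dx":0,"dy":0,"dz":-40,"wx":0,"wy":0,"wz":0},{"dx":0,"dy":0,"dz":-40,"wx":0,"wy":0,"wz":0},{"dx":-30,"dy":0,"dz":-20,"wx":0,"wy":0,"wz":0},{"dx":-40,"dy":0,"dz":0,"wx":0,"wy":0,"wz":0},{"dx":-40,"dy":0,"dz":0,"wx":0,"wy":0,"wz":0},{"dx":-40,"dy":0,"dz":0,"wx":0,"wy":0,"wz":0},{"dx":-40,"dy":0,"dz":0,"wx":0,"wy":0,"wz":0},{"dx":-40,"dy":0,"dz":0,"wx":0,"wy":0,"wz":0},{"dx":-20,"dy":0,"dz":0,"wx":0,"wy":0,"wz":0},{"dx":0,"dy":0,"dz":0,"wx":0,"wy":0,"wz":0}])

```text
time: 23.78
tcp_pos: [0.549, 0.0874, 0.1773]
tool_rot: [0.77, 0.638, -0.001, 0.001]
force: [0.0, -0.2, 0.1]
gripper_width: 0.0683
gripper_force: 0.0
```

Run:
```python
from h import *
print(r.observe()["tcp_pos"])
a=grab_frame("top")[:,:,::-1]; b=grab_frame("scene")[:,:,::-1]
a=cv2.resize(a[170:300,80:210],None,fx=3,fy=3); b=cv2.resize(b[100:480,150:530],(390,390))
cv2.imwrite("pics/s10.png",np.hstack([a,b])[:,:800])
```

```text
[0.54900922 0.08737753 0.17729505]
```

View pics/s10.png

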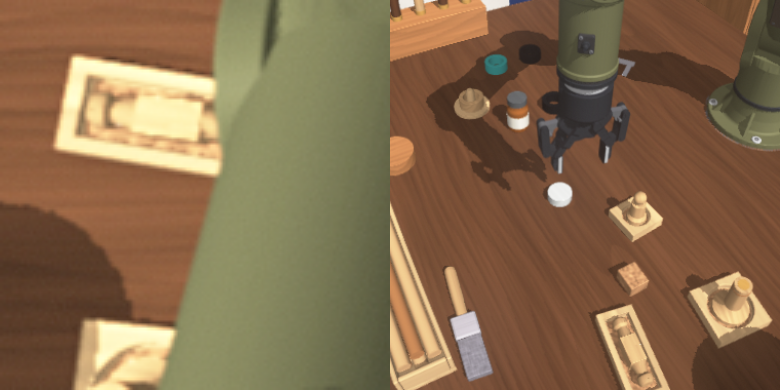

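All four pieces are seated and the jar stands upright; handing in.

```bash
python3 -c "
from bench import r
print(r.job_done())"
```

```text
the job is handed in; nothing more can be done
None
```

I placed the candlestick, finial, napkin ring and spindle in their holders in the order asked; the camera shows all four seated and the oil jar upright. I handed the job in after about 24 s of robot time, and the hand-in returned no verdict.

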